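Nest the weighing pans

ROBOT

A 7-joint arm with a two-finger parallel gripper is mounted at the origin on the work surface. World frame = base frame: x ahead of the robot, y to its left, z up, the work surface at z = 0. Lengths are in m, angles in rad, forces in N, time in s.
With the tool pointing down it reaches from about 0.4 to 0.85 m from the base axis. Payload 4.5 kg.
Tool frame: the origin (TCP) lies midway between the tips of the shut fingers; the grasp point (between the pads) lies 19 mm behind it (r.grip_point_offset is the distance from the TCP to the grasp point, in m); z points along the fingers, y is the line along which they close (so a half turn about z gives the same grasp; the last joint's range is limited). The gripper opens to 85 mm and grips with 20 to 120 N. Pads are 22 mm wide; open, the fingers measure 114 mm over their backs; the gripper's body (76 mm by 85 mm) begins 54 mm behind the grasp point. The pads swing forward as they close: fully open they stand 13 mm farther back than shut.
Start: joints at [-1.282, 0.689, -0.195, 1.565, 0.157, 0.902, -0.215], TCP at [0.158, 0.605, 0.231] pointing down, gripper open.
Joint ranges: [-3.01, 3.01], [-0.46, 2.08], [-1.47, 1.51], [0.13, 2.56], [-1, 4.14], [0.04, 2.09], [-2.66, 2.66]. Speed limits (rad/s): [2.57, 2.57, 3.14, 3.14, 3.14, 3.14, 3.14].

INTERFACE

Orientations are given as a 3x3 rotation matrix whose columns are the frame's x, y, z axes.
In Python, from cell import r, cams gives the robot as it stands. The module is installed in compiled form; this text tells all that it offers.
- The arm moves only by the shell command python3 -m creep 'ROWS' [FORCE]. ROWS is JSON, a list of rows, each an object of numbers: "tx", "ty", "tz": the shift along the world's x, y, z in mm; "ax", "ay", "az": the turn, a rotation vector about the world's x, y, z in units of 6 degrees (1.0 is 6 degrees); "claw": the finger opening in mm, from 0 to 85.4. In form: [{"tx": .., "ty": .., "tz": .., "ax": .., "ay": .., "az": .., "claw": ..}, ...]. A call has 1 to 8 rows; each row shifts and turns the commanded pose from where the row before left it; what a row does not reach is not made up. A row lasts 1/12 s, in which the tool goes at most 41.7 mm and 7.16 degrees, less where a joint would pass 70% of its speed; a pose out of reach is approached as far as the arm can. A call with a gripper value outside its range is refused whole. The fingers move at their own pace and stop on an object; FORCE is the grip in N (left out, the last holds). Time passes only in rows, so rows that do not move let the fingers close. It gives the time, the measured TCP pose, the force, the opening and the grip force at its end, in the units of the state.
- r.get_obs(): the state, without advancing time (a new reading comes with each control period).
- cams.camera(name): name is "side" or "top" or "wrist"; returns (picture, depth): 420x560x3 uint8, red, green, blue; 420x560 float32, m along the optical axis (not along the pixel's ray), 0 where there is no reading.
- cams.camera_params(name): a dict with "fx", "fy", "cx", "cy" (pixels), "position" and "rotation" of the camera in the world; the wrist camera has in their place "hand_eye" (4x4, takes a point from camera to tool coordinates, whose origin is the TCP and whose axes are the flange's). Camera axes: x right, y down, z forward; pixel columns grow to the right and rows downward; lengths in m; the calibration is good to about 2 mm. A picture is of the moment at which its call begins: read the wrist's pose just before it. camera_params takes no time and is no camera call.
- r.job_done(): hands the job in; it is judged then, once.
The state is a dict: "clock": time; "qpos": joint angles; "joint_vel": joint speeds; "joint_torque": joint torques, N m; "tcp_pos": TCP position; "tool_rot": TCP orientation; "contact_force": force on the tool from outside, world axes, zero at the start; "ft_torque": the same for the moment, N m; "width": finger opening in m; "finger_force": force on a finger pad.
Only numpy, scipy, OpenCV 4.12 (cv2) and the standard library are available. Lean on these libraries where they do the work, as an engineer would, in place of code of your own. Each camera call takes 0.05 s, during which the arm holds its last target. There are 200 camera calls.

TASK

Tidy the weighing bench: nest the three round steel pans in size order, the medium one standing flat inside the largest and the smallest standing flat inside the medium one. Leave the largest pan standing where it is, set the others down gently without dropping them, and do not shift or tip the other things on the bench.

Things in the scene. Friction and masses are not known exactly. Their poses are not given: they have to be found in the camera images.
- large_pan: Round steel pan, 72 mm high, flat floor 6 mm thick, steep wall; rolled rim band 9 mm thick, 15 mm tall, can be pinched with one finger inside, one outside. Origin: centre of its underside, z up. The widest: 194 mm across the rim outside, 176 mm inside; 164 mm across the underside; 0.4 kg. It stands on the bench and stays there.
- medium_pan: Round steel pan, 72 mm high, flat floor 6 mm thick, steep wall; rolled rim band 9 mm thick, 15 mm tall, can be pinched with one finger inside, one outside. Origin: centre of its underside, z up. The middle one: 132 mm across the rim outside, 114 mm inside; 104 mm across the underside; about 0.2 kg. Nested, its rim ends 6 mm above the large pan's rim.
- small_pan: Round steel pan, 72 mm high, flat floor 6 mm thick, steep wall; rolled rim band 9 mm thick, 15 mm tall, can be pinched with one finger inside, one outside. Origin: centre of its underside, z up. The narrowest: 70 mm across the rim outside, 52 mm inside; 50 mm across the underside; about 0.1 kg. Nested, its rim ends 6 mm above the medium pan's rim.
- spoon: Bystander: steel spoon 150 mm long lying along its own x on the bench near the robot, under 25 mm high; its origin is at the middle of its length, on the underside.
- black_jar: Bystander: black plastic jar, 64 mm across, 110 mm high, standing behind and between the pans' places. Origin: centre of its underside.
- glass_beaker: Bystander: open glass cup, 66 mm across the rim, 90 mm high, standing behind and between the pans' places. Origin: centre of its underside.
- tall_jar: Bystander: black plastic jar, 90 mm across, 170 mm high, at the left edge of the bench. Origin: centre of its underside.
- wash_bottle: Bystander: clear plastic bottle, 70 mm across, 190 mm high, at the left edge of the bench. Origin: centre of its underside.
There are look-alikes about, which are no part of the job. Leave any orange look-alike of the small_pan alone.

How it is judged:
By the outcome, as a careful person would: the job done as asked, in the order asked, and still so for the second after the job is handed in, with the robot touching nothing.
It also fails if it takes over 64 s, if anything falls off the work surface, if the arm or the gripper's body presses on something with over 40 N, if the wrist force passes 120 N, or if a joint passes its speed limit or range.

## Working session

There is one attempt and no reset: what is moved stays moved. The work goes in short steps, Python scripts to look and compute and a shell command to move; the robot and the scene stay as the last step left them, time stands still between calls to the robot, and variables do not carry over. Pictures are saved under pics/ and viewed, at most 10 in all, crops included, and the job is handed in when it is done.

```bash
mkdir -p pics; cat > h.py <<'E'
import numpy as np, cv2
from cell import r, cams
def world(name, pose=None):
    im,d=cams.camera(name); p=cams.camera_params(name)
    v,u=np.mgrid[:d.shape[0],:d.shape[1]]
    P=np.stack([(u-p['cx'])/p['fx']*d,(v-p['cy'])/p['fy']*d,d],-1)
    if 'hand_eye' in p:
        H=np.array(p['hand_eye']); P=P@H[:3,:3].T+H[:3,3]
        P=P@np.array(pose['tool_rot']).T+np.array(pose['tcp_pos'])
    else: P=P@np.array(p['rotation']).T+np.array(p['position'])
    P[d==0]=np.nan
    return im,P
E
python3 - <<'E'
from h import *
o=r.get_obs(); print(o['clock'],o['tcp_pos'],np.round(o['tool_rot'],3).tolist(),o['width'],o['contact_force'])
for n in('top','side'):
    im,P=world(n); np.savez(n+'.npz',im=im,P=P); cv2.imwrite(f'pics/{n}.png',im[...,::-1])
    print(n,cams.camera_params(n)['position'])
E
```

```text
0.0 [0.15742785 0.60415975 0.230464  ] [[-0.968, 0.252, -0.0], [0.252, 0.968, -0.002], [-0.0, -0.002, -1.0]] 0.08548260479433335 [-0.45905275 -0.03679983 -0.08994931]
top [0.35011233 0.16609528 1.61672114]
side [ 0.42625757 -0.730869    0.75589637]
```

View pics/top.png

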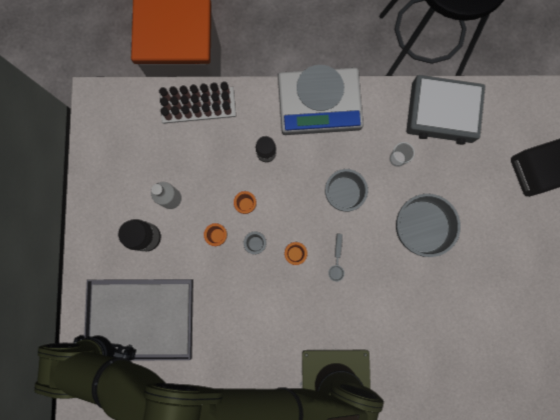

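View pics/side.png

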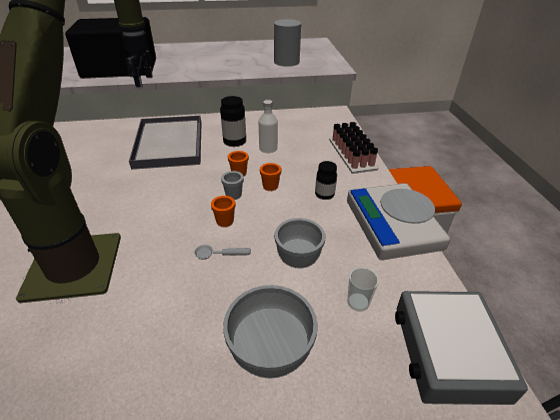

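The top view shows the large pan at (428,225), the medium at (346,190) and cups at (255,243) grey and (245,203), (216,235), (296,253) orange. The grey one at (255,243) is the steel small_pan, because the task says to leave the orange ones alone. I'll measure the rims and confirm the small pan in a crop.

```bash
python3 - <<'E'
from h import *
from scipy.optimize import least_squares
f=np.load('top.npz'); im,P=f['im'],f['P']
def fit(name,u,v,w,rad):
    s=P[v-w:v+w,u-w:u+w].reshape(-1,3); s=s[np.isfinite(s[:,0])]
    t=s[(s[:,2]>.064)&(s[:,2]<.085)]
    c=least_squares(lambda p:np.hypot(t[:,0]-p[0],t[:,1]-p[1])-p[2],[*t[:,:2].mean(0),rad],loss='soft_l1',f_scale=.002).x
    print(name,len(t),np.round(c,4),'rimz',np.round(np.median(t[:,2]),4),'reach',np.hypot(*c[:2]).round(3))
fit('large',428,225,38,.092);fit('med',346,190,26,.061);fit('small',255,243,14,.03)
fit('o1',245,203,14,.03);fit('o2',216,235,14,.03);fit('o3',296,253,14,.03)
for n,u,v,w in(('blackjar',265,148,14),('beaker',400,155,14),('tall',138,235,24),('wash',163,193,18),('spoon',337,258,24)):
    s=P[v-w:v+w,u-w:u+w].reshape(-1,3); s=s[np.isfinite(s[:,0])]; t=s[s[:,2]>(.008 if n=='spoon' else .05)]
    if len(t): print(n,len(t),t.min(0).round(3),t.max(0).round(3))
cv2.imwrite('pics/crop.png',cv2.resize(im[170:290,180:360,::-1],None,fx=4,fy=4,interpolation=cv2.INTER_CUBIC))
E
```

```text
large 624 [ 0.4788 -0.2837  0.092 ] rimz 0.0715 reach 0.557
med 389 [ 0.5876 -0.0376  0.0611] rimz 0.0716 reach 0.589
small 189 [0.4285 0.2419 0.0304] rimz 0.0719 reach 0.492
o1 195 [0.5511 0.2721 0.0304] rimz 0.0715 reach 0.615
o2 191 [0.4535 0.3612 0.0306] rimz 0.071 reach 0.58
o3 184 [0.3958 0.1188 0.0304] rimz 0.0711 reach 0.413
blackjar 388 [0.688 0.177 0.051] [0.748 0.239 0.117]
beaker 231 [ 0.668 -0.243  0.05 ] [ 0.732 -0.181  0.096]
tall 994 [0.406 0.538 0.05 ] [0.494 0.624 0.179]
wash 544 [0.539 0.477 0.051] [0.605 0.548 0.197]
spoon 278 [ 0.313 -0.084  0.008] [0.456 0.063 0.03 ]
```

View pics/crop.png

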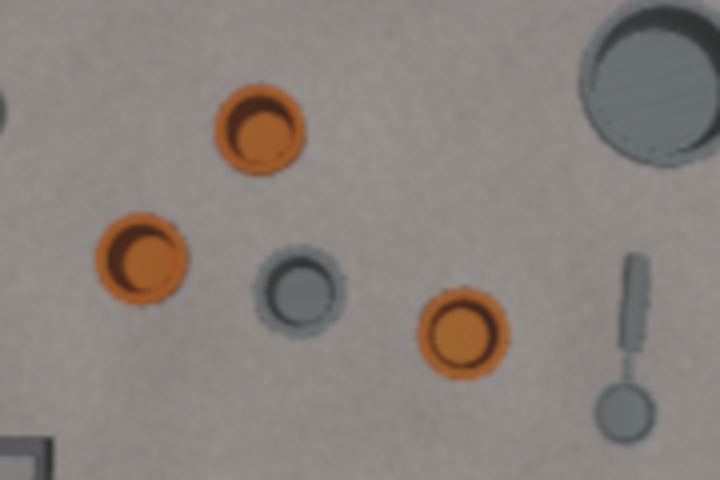

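The crop shows the grey steel cup at crop (300,292), which is top-view (255,243). The other three are orange look-alikes, so the grey one is small_pan. The rim radii (92, 61 and 30.4 mm) and rim height (72 mm) match the description. I'll grasp the medium pan at its +y rim, at (0.588, 0.024).

```bash
R='x'; python3 -m creep '[{"tx":18,"ty":-24,"az":0.1,"claw":40},{"tx":18,"ty":-24,"az":0.1,"claw":40},{"tx":18,"ty":-24,"az":0.1,"claw":40},{"tx":18,"ty":-24,"az":0.1,"claw":40},{"tx":18,"ty":-24,"az":0.1,"claw":40},{"tx":18,"ty":-24,"az":0.1,"claw":40},{"tx":18,"ty":-24,"az":0.1,"claw":40},{"tx":18,"ty":-24,"az":0.1,"claw":40}]' 50
python3 -m creep '[{"tx":18,"ty":-24,"az":0.1,"claw":40},{"tx":18,"ty":-24,"az":0.1,"claw":40},{"tx":18,"ty":-24,"az":0.1,"claw":40},{"tx":18,"ty":-24,"az":0.1,"claw":40},{"tx":18,"ty":-24,"az":0.1,"claw":40},{"tx":18,"ty":-24,"az":0.1,"claw":40},{"tx":18,"ty":-24,"az":0.1,"claw":40},{"tx":18,"ty":-24,"az":0.1,"claw":40}]'
```

```text
validation failed for argument at $[0]...
validation failed for argument at $[0]...
```

```bash
python3 -m creep '[{"tx":18,"ty":-24,"tz":0,"ax":0,"ay":0,"az":0.1,"claw":40},{"tx":18,"ty":-24,"tz":0,"ax":0,"ay":0,"az":0.1,"claw":40},{"tx":18,"ty":-24,"tz":0,"ax":0,"ay":0,"az":0.1,"claw":40},{"tx":18,"ty":-24,"tz":0,"ax":0,"ay":0,"az":0.1,"claw":40}]' 50
```

```text
clock: 0.43
tcp_pos: [0.23, 0.5074, 0.2308]
tool_rot: [[-0.978, 0.21, -0.0], [0.21, 0.978, -0.001], [-0.0, -0.001, -1.0]]
contact_force: [0.5, 1.1, 0.8]
width: 0.0405
finger_force: 0.0
```

```bash
python3 -m creep '[{"tx":22,"ty":-30,"tz":0,"ax":0,"ay":0,"az":0.125,"claw":40},{"tx":22,"ty":-30,"tz":0,"ax":0,"ay":0,"az":0.125,"claw":40},{"tx":22,"ty":-30,"tz":0,"ax":0,"ay":0,"az":0.125,"claw":40},{"tx":22,"ty":-30,"tz":0,"ax":0,"ay":0,"az":0.125,"claw":40},{"tx":22,"ty":-30,"tz":0,"ax":0,"ay":0,"az":0.125,"claw":40},{"tx":22,"ty":-30,"tz":0,"ax":0,"ay":0,"az":0.125,"claw":40},{"tx":22,"ty":-30,"tz":0,"ax":0,"ay":0,"az":0.125,"claw":40},{"tx":22,"ty":-30,"tz":0,"ax":0,"ay":0,"az":0.125,"claw":40}]'
python3 -m creep '[{"tx":22,"ty":-30,"tz":0,"ax":0,"ay":0,"az":0.125,"claw":40},{"tx":22,"ty":-30,"tz":0,"ax":0,"ay":0,"az":0.125,"claw":40},{"tx":22,"ty":-30,"tz":0,"ax":0,"ay":0,"az":0.125,"claw":40},{"tx":22,"ty":-30,"tz":0,"ax":0,"ay":0,"az":0.125,"claw":40},{"tx":22,"ty":-30,"tz":0,"ax":0,"ay":0,"az":0.125,"claw":40},{"tx":22,"ty":-30,"tz":0,"ax":0,"ay":0,"az":0.125,"claw":40},{"tx":22,"ty":-30,"tz":-20,"ax":0,"ay":0,"az":0.125,"claw":40},{"tx":22,"ty":-30,"tz":-20,"ax":0,"ay":0,"az":0.125,"claw":40}]'
python3 - <<'E'
from h import *
from scipy.optimize import least_squares
cams.camera('top')
o=r.get_obs(); im,P=world('wrist',o); cv2.imwrite('pics/w1.png',im[...,::-1]); print(o['tcp_pos'],o['width'])
t=P.reshape(-1,3); t=t[np.isfinite(t[:,0])]; print(len(t), np.percentile(t[:,2],[1,50,99]))
d=np.hypot(t[:,0]-.5876,t[:,1]+.0376)
t=t[(t[:,2]>.066)&(t[:,2]<.078)&(d<.075)&(d>.045)]
print(len(t),least_squares(lambda p:np.hypot(t[:,0]-p[0],t[:,1]-p[1])-p[2],[.588,-.038,.061],loss='soft_l1',f_scale=.002).x,np.median(t[:,2]))
E
```

```text
clock: 1.1
tcp_pos: [0.4061, 0.2671, 0.2311]
tool_rot: [[-0.994, 0.107, -0.0], [0.107, 0.994, -0.0], [0.0, -0.0, -1.0]]
contact_force: [0.6, 0.1, 0.1]
width: 0.0401
finger_force: 0.0
clock: 1.77
tcp_pos: [0.5826, 0.028, 0.1921]
tool_rot: [[-1.0, 0.003, 0.003], [0.003, 1.0, 0.0], [-0.003, 0.0, -1.0]]
contact_force: [0.6, 0.6, -0.9]
width: 0.0401
finger_force: 0.0
[0.58433537 0.01779654 0.18708473] 0.039960771149478456
234230 [-0.00155881  0.00087534  0.2856576 ]
3952 [ 0.58719679 -0.0347556   0.06053764] 0.07178836414971812
```

View pics/w1.png

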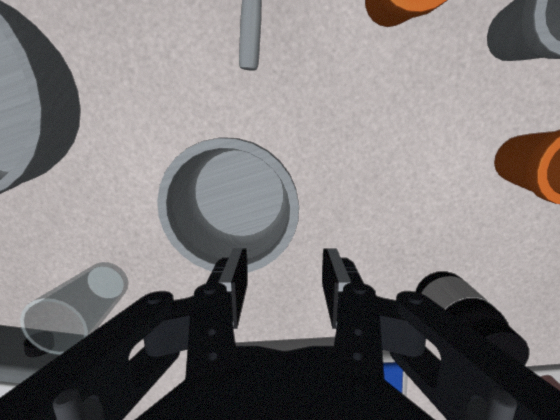

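The wrist view shows the medium pan centred at (228,203) and open, with both fingers to its right, and the beaker at (80,305) clear. The arm seems not to have settled when I read it, so I'll idle one step and re-measure.

```bash
python3 -m creep '[{"tx":0,"ty":0,"tz":0,"ax":0,"ay":0,"az":0,"claw":40},{"tx":0,"ty":0,"tz":0,"ax":0,"ay":0,"az":0,"claw":40},{"tx":0,"ty":0,"tz":0,"ax":0,"ay":0,"az":0,"claw":40}]'
cat >> h.py <<'E'
from scipy.optimize import least_squares
def rim(cx,cy,rad,name='wrist',z=(.066,.078),save=None):
    o=r.get_obs(); im,P=world(name,o)
    if save: cv2.imwrite(save,im[...,::-1])
    t=P.reshape(-1,3); t=t[np.isfinite(t[:,0])]; d=np.hypot(t[:,0]-cx,t[:,1]-cy)
    t=t[(t[:,2]>z[0])&(t[:,2]<z[1])&(abs(d-rad)<.013)]
    c=least_squares(lambda p:np.hypot(t[:,0]-p[0],t[:,1]-p[1])-p[2],[cx,cy,rad],loss='soft_l1',f_scale=.002).x
    A=np.c_[t[:,:2]-c[:2],np.ones(len(t))]; pl=np.linalg.lstsq(A,t[:,2],rcond=None)[0]
    print(name,len(t),'centre',c.round(4),'tilt deg',np.degrees(pl[:2]).round(2),'rimz',pl[2].round(4)); 
    print('tcp',np.round(o['tcp_pos'],4)); return c
E
python3 -c "
from h import *
rim(.5876,-.0376,.0615)"
```

```text
clock: 2.12
tcp_pos: [0.5805, 0.0316, 0.1924]
tool_rot: [[-1.0, 0.001, 0.0], [0.001, 1.0, 0.001], [-0.0, 0.001, -1.0]]
contact_force: [-0.2, -0.1, 0.4]
width: 0.0399
finger_force: 0.0
wrist 3803 centre [ 0.5872 -0.0346  0.0606] tilt deg [-0.24  0.18] rimz 0.0714
tcp [0.5805 0.0316 0.1924]
```

```bash
python3 -m creep '[{"tx":4,"ty":-3,"tz":-20,"ax":0,"ay":0,"az":0,"claw":40},{"tx":3,"ty":-3,"tz":-25,"ax":0,"ay":0,"az":0,"claw":40},{"tx":0,"ty":0,"tz":-25,"ax":0,"ay":0,"az":0,"claw":40},{"tx":0,"ty":0,"tz":-20,"ax":0,"ay":0,"az":0,"claw":40},{"tx":0,"ty":0,"tz":-20,"ax":0,"ay":0,"az":0,"claw":40},{"tx":0,"ty":0,"tz":-20,"ax":0,"ay":0,"az":0,"claw":40},{"tx":0,"ty":0,"tz":-16,"ax":0,"ay":0,"az":0,"claw":40},{"tx":0,"ty":0,"tz":0,"ax":0,"ay":0,"az":0,"claw":40}]'
python3 -m creep '[{"tx":0,"ty":0,"tz":0,"ax":0,"ay":0,"az":0,"claw":22},{"tx":0,"ty":0,"tz":0,"ax":0,"ay":0,"az":0,"claw":16},{"tx":0,"ty":0,"tz":0,"ax":0,"ay":0,"az":0,"claw":12},{"tx":0,"ty":0,"tz":0,"ax":0,"ay":0,"az":0,"claw":8},{"tx":0,"ty":0,"tz":0,"ax":0,"ay":0,"az":0,"claw":0},{"tx":0,"ty":0,"tz":0,"ax":0,"ay":0,"az":0,"claw":0},{"tx":0,"ty":0,"tz":0,"ax":0,"ay":0,"az":0,"claw":0}]' 50
python3 -c "
from h import *
rim(.5876,-.0376,.0615,'top')"
```

```text
clock: 2.83
tcp_pos: [0.5857, 0.025, 0.0437]
tool_rot: [[-1.0, 0.001, -0.005], [0.001, 1.0, -0.0], [0.005, -0.0, -1.0]]
contact_force: [-0.6, -0.1, -0.4]
width: 0.04
finger_force: 0.0
clock: 3.42
tcp_pos: [0.5889, 0.0245, 0.0475]
tool_rot: [[-1.0, 0.003, 0.003], [0.003, 1.0, 0.001], [-0.003, 0.001, -1.0]]
contact_force: [-1.6, 2.2, 6.7]
width: 0.0089
finger_force: 47.4
top 86 centre [ 0.5916 -0.0401  0.0646] tilt deg [-2.89  1.21] rimz 0.0683
tcp [0.5889 0.0245 0.0475]
```

```bash
python3 -m creep '[{"tx":0,"ty":0,"tz":5,"ax":0,"ay":0,"az":0,"claw":0},{"tx":0,"ty":0,"tz":10,"ax":0,"ay":0,"az":0,"claw":0},{"tx":0,"ty":0,"tz":20,"ax":0,"ay":0,"az":0,"claw":0},{"tx":0,"ty":0,"tz":20,"ax":0,"ay":0,"az":0,"claw":0},{"tx":0,"ty":0,"tz":25,"ax":0,"ay":0,"az":0,"claw":0},{"tx":0,"ty":0,"tz":20,"ax":0,"ay":0,"az":0,"claw":0},{"tx":0,"ty":0,"tz":10,"ax":0,"ay":0,"az":0,"claw":0},{"tx":0,"ty":0,"tz":0,"ax":0,"ay":0,"az":0,"claw":0}]'
python3 -m creep '[{"tx":0,"ty":0,"tz":0,"ax":0,"ay":0,"az":0,"claw":0},{"tx":0,"ty":0,"tz":0,"ax":0,"ay":0,"az":0,"claw":0}]'
python3 -c "
from h import *
rim(.5886,-.037,.0615,'wrist',(.155,.21),'pics/w2.png')"
```

```text
clock: 4.13
tcp_pos: [0.5895, 0.0236, 0.1586]
tool_rot: [[-1.0, 0.004, 0.005], [0.004, 1.0, 0.0], [-0.005, 0.001, -1.0]]
contact_force: [0.0, -0.7, -2.5]
width: 0.009
finger_force: 47.2
clock: 4.3
tcp_pos: [0.5869, 0.0233, 0.1547]
tool_rot: [[-1.0, 0.004, -0.002], [0.004, 1.0, -0.0], [0.002, -0.0, -1.0]]
contact_force: [-0.5, -0.6, -2.4]
width: 0.0091
finger_force: 47.2
wrist 21459 centre [ 0.5856 -0.0357  0.0603] tilt deg [-0.76  6.15] rimz 0.1774
tcp [0.5869 0.0233 0.1547]
```

View pics/w2.png

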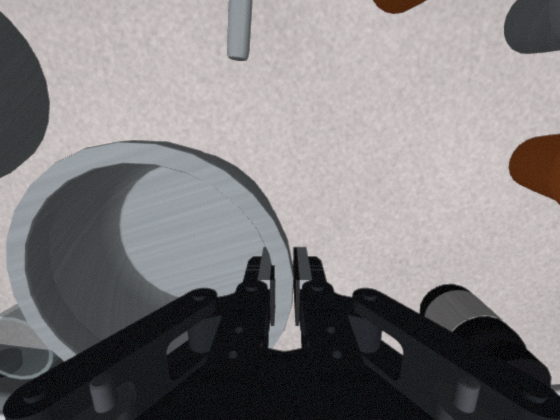

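The wrist view shows the medium pan held, its rim at about (150,250) and the pads on the band at (283,285). Its far side may be sagging, so I'll measure that on the rim top alone.

```bash
cat >> h.py <<'E'
def held(cx,cy,rad,z0):
    # rim top: highest reading in each angular bin round the rim
    o=r.get_obs(); im,P=world('wrist',o); t=P.reshape(-1,3); t=t[np.isfinite(t[:,0])]
    d=np.hypot(t[:,0]-cx,t[:,1]-cy); t=t[(abs(d-rad)<.009)&(abs(t[:,2]-z0)<.02)]
    a=np.degrees(np.arctan2(t[:,1]-cy,t[:,0]-cx))//10*10; q=[]
    for k in np.unique(a):
        s=t[a==k]
        if len(s)>20 and abs(k-85)>25: z=np.percentile(s[:,2],85); q.append([*s[abs(s[:,2]-z)<.002].mean(0),k,len(s)])
    q=np.array(q); A=np.c_[q[:,0]-cx,q[:,1]-cy,np.ones(len(q))]
    pl,res,*_=np.linalg.lstsq(A,q[:,2],rcond=None)
    print('tilt deg dz/dx,dz/dy',np.degrees(pl[:2]).round(2),'z',pl[2].round(4),'rms',np.std(q[:,2]-A@pl).round(4),'tcp',np.round(o['tcp_pos'],4))
    print(np.c_[q[:,3],(q[:,2]*1e3).round(1)].astype(int).tolist())
E
python3 -c "
from h import *
held(.5869,-.038,.0615,.178)"
```

```text
tilt deg dz/dx,dz/dy [-1.1   0.15] z 0.1778 rms 0.0006 tcp [0.5868 0.0234 0.1544]
[[-180, 178], [-170, 178], [-160, 178], [-150, 178], [-140, 178], [-130, 178], [-120, 178], [-110, 178], [-100, 177], [-90, 177], [-80, 177], [-70, 177], [-60, 177], [-50, 174], [120, 178], [130, 178], [140, 178], [150, 178], [160, 178], [170, 178]]
```

The pan is level, its rim at tcp+23 mm and its underside at 0.106 m. I'll carry it over the large pan, aiming for TCP (0.479, -0.222).

```bash
python3 -m creep '[{"tx":-4,"ty":-9,"tz":0,"ax":0,"ay":0,"az":0,"claw":0},{"tx":-8,"ty":-18,"tz":0,"ax":0,"ay":0,"az":0,"claw":0},{"tx":-11,"ty":-25,"tz":0,"ax":0,"ay":0,"az":0,"claw":0},{"tx":-11,"ty":-25,"tz":0,"ax":0,"ay":0,"az":0,"claw":0},{"tx":-11,"ty":-25,"tz":0,"ax":0,"ay":0,"az":0,"claw":0},{"tx":-11,"ty":-25,"tz":0,"ax":0,"ay":0,"az":0,"claw":0},{"tx":-11,"ty":-25,"tz":0,"ax":0,"ay":0,"az":0,"claw":0},{"tx":-11,"ty":-25,"tz":0,"ax":0,"ay":0,"az":0,"claw":0}]'
python3 -m creep '[{"tx":-11,"ty":-25,"tz":0,"ax":0,"ay":0,"az":0,"claw":0},{"tx":-9,"ty":-20,"tz":0,"ax":0,"ay":0,"az":0,"claw":0},{"tx":-6,"ty":-14,"tz":0,"ax":0,"ay":0,"az":0,"claw":0},{"tx":-4,"ty":-9,"tz":0,"ax":0,"ay":0,"az":0,"claw":0},{"tx":0,"ty":0,"tz":0,"ax":0,"ay":0,"az":0,"claw":0},{"tx":0,"ty":0,"tz":0,"ax":0,"ay":0,"az":0,"claw":0},{"tx":0,"ty":0,"tz":0,"ax":0,"ay":0,"az":0,"claw":0},{"tx":0,"ty":0,"tz":0,"ax":0,"ay":0,"az":0,"claw":0}]'
python3 - <<'E'
from h import *
o=r.get_obs();x,y,z=o['tcp_pos']; held(x,y-.0615,.0615,z+.0234)
rim(x,y-.0615,.0615,'wrist',(z+.020,z+.026))
rim(x,y-.0615,.0615,'top',(z+.015,z+.031))
rim(.4788,-.2837,.0925,'wrist'); rim(.4788,-.2837,.0925,'top')
rim(x,y-.0615,.0615,'side',(z+.018,z+.028)); rim(.4788,-.2837,.0925,'side')
E
```

```text
clock: 5.07
tcp_pos: [0.5083, -0.1551, 0.1552]
tool_rot: [[-1.0, 0.004, -0.002], [0.004, 1.0, -0.0], [0.002, -0.0, -1.0]]
contact_force: [0.2, 0.2, -2.9]
width: 0.0086
finger_force: 47.2
clock: 5.73
tcp_pos: [0.4808, -0.2196, 0.1559]
tool_rot: [[-1.0, 0.001, 0.001], [0.001, 1.0, 0.001], [-0.001, 0.001, -1.0]]
contact_force: [-0.1, 0.6, -1.7]
width: 0.0092
finger_force: 47.2
tilt deg dz/dx,dz/dy [-0.63  0.34] z 0.1793 rms 0.0003 tcp [ 0.4808 -0.2196  0.1559]
[[-180, 179], [-170, 179], [-160, 179], [-150, 179], [-140, 179], [-130, 179], [-120, 179], [-110, 179], [-100, 179], [-90, 179], [-80, 179], [-70, 179], [-60, 179], [-50, 177], [120, 180], [130, 180], [140, 180], [150, 180], [160, 180], [170, 180]]
wrist 12753 centre [ 0.4799 -0.2799  0.0607] tilt deg [-0.26  0.52] rimz 0.1795
tcp [ 0.4807 -0.2198  0.1559]
top 150 centre [ 0.482  -0.2825  0.0627] tilt deg [ 0.33 -0.38] rimz 0.1796
tcp [ 0.4805 -0.22    0.1559]
wrist 4312 centre [ 0.4785 -0.2817  0.0911] tilt deg [-0.19  0.14] rimz 0.0714
tcp [ 0.4804 -0.2203  0.1559]
top 370 centre [ 0.4788 -0.2837  0.0918] tilt deg [0.15 0.17] rimz 0.0719
tcp [ 0.4803 -0.2205  0.1559]
side 916 centre [ 0.481  -0.2868  0.061 ] tilt deg [-0.1   0.22] rimz 0.179
tcp [ 0.4802 -0.2208  0.1559]
side 955 centre [ 0.4802 -0.2869  0.0918] tilt deg [0.03 0.08] rimz 0.0714
tcp [ 0.4801 -0.221   0.1559]
```

```bash
python3 -m creep '[{"tx":-1,"ty":-1,"tz":-10,"ax":0,"ay":0,"az":0,"claw":0},{"tx":0,"ty":0,"tz":-15,"ax":0,"ay":0,"az":0,"claw":0},{"tx":0,"ty":0,"tz":-15,"ax":0,"ay":0,"az":0,"claw":0},{"tx":0,"ty":0,"tz":-15,"ax":0,"ay":0,"az":0,"claw":0},{"tx":0,"ty":0,"tz":-15,"ax":0,"ay":0,"az":0,"claw":0},{"tx":0,"ty":0,"tz":-12,"ax":0,"ay":0,"az":0,"claw":0},{"tx":0,"ty":0,"tz":-8,"ax":0,"ay":0,"az":0,"claw":0},{"tx":0,"ty":0,"tz":-4,"ax":0,"ay":0,"az":0,"claw":0}]'
python3 -m creep '[{"tx":0,"ty":0,"tz":0,"ax":0,"ay":0,"az":0,"claw":0},{"tx":0,"ty":0,"tz":0,"ax":0,"ay":0,"az":0,"claw":0},{"tx":0,"ty":0,"tz":0,"ax":0,"ay":0,"az":0,"claw":0}]'
python3 - <<'E'
from h import *
o=r.get_obs();x,y,z=o['tcp_pos']
held(x,y-.0615,.0615,z+.0234)
rim(x,y-.0615,.0615,'side',(z+.018,z+.03))
E
```

```text
clock: 6.75
tcp_pos: [0.4782, -0.2221, 0.0604]
tool_rot: [[-1.0, 0.003, -0.002], [0.003, 1.0, 0.001], [0.002, 0.001, -1.0]]
contact_force: [0.1, -0.4, -1.8]
width: 0.009
finger_force: 47.3
clock: 7.0
tcp_pos: [0.4794, -0.2225, 0.0624]
tool_rot: [[-1.0, 0.004, 0.001], [0.004, 1.0, -0.0], [-0.001, -0.0, -1.0]]
contact_force: [-0.3, 0.6, -2.5]
width: 0.0092
finger_force: 47.3
tilt deg dz/dx,dz/dy [-0.8   0.18] z 0.0857 rms 0.0005 tcp [ 0.4794 -0.2225  0.0624]
[[-180, 86], [-170, 86], [-160, 86], [-150, 86], [-140, 86], [-130, 86], [-120, 86], [-110, 85], [-100, 85], [-90, 85], [-80, 85], [-70, 85], [-60, 85], [-50, 83], [120, 86], [130, 86], [140, 86], [150, 86], [160, 86], [170, 86]]
side 814 centre [ 0.4801 -0.2883  0.0611] tilt deg [0.03 0.38] rimz 0.0857
tcp [ 0.4794 -0.2225  0.0625]
```

```bash
python3 -m creep '[{"tx":0,"ty":0,"tz":-2,"ax":0,"ay":0,"az":0,"claw":0},{"tx":0,"ty":0,"tz":-2,"ax":0,"ay":0,"az":0,"claw":0},{"tx":0,"ty":0,"tz":-2,"ax":0,"ay":0,"az":0,"claw":0},{"tx":0,"ty":0,"tz":0,"ax":0,"ay":0,"az":0,"claw":0},{"tx":0,"ty":0,"tz":0,"ax":0,"ay":0,"az":0,"claw":0},{"tx":0,"ty":0,"tz":0,"ax":0,"ay":0,"az":0,"claw":0}]'
python3 -m creep '[{"tx":0,"ty":0,"tz":-1,"ax":0,"ay":0,"az":0,"claw":0},{"tx":0,"ty":0,"tz":0,"ax":0,"ay":0,"az":0,"claw":0},{"tx":0,"ty":0,"tz":0,"ax":0,"ay":0,"az":0,"claw":0}]'
```

```text
clock: 7.6
tcp_pos: [0.4789, -0.2223, 0.0558]
tool_rot: [[-1.0, 0.003, -0.0], [0.003, 1.0, 0.0], [0.0, 0.0, -1.0]]
contact_force: [0.5, -0.4, -1.6]
width: 0.0087
finger_force: 47.2
clock: 7.85
tcp_pos: [0.4789, -0.2223, 0.0548]
tool_rot: [[-1.0, 0.003, -0.0], [0.003, 1.0, 0.0], [0.0, 0.0, -1.0]]
contact_force: [0.0, -0.3, -2.1]
width: 0.0094
finger_force: 47.2
```

Its underside is now about 6.2 mm up, so the next millimetre should touch.

```bash
python3 -m creep '[{"tx":0,"ty":0,"tz":-0.7,"ax":0,"ay":0,"az":0,"claw":0},{"tx":0,"ty":0,"tz":0,"ax":0,"ay":0,"az":0,"claw":0},{"tx":0,"ty":0,"tz":0,"ax":0,"ay":0,"az":0,"claw":0}]'
python3 -m creep '[{"tx":0,"ty":0,"tz":-0.5,"ax":0,"ay":0,"az":0,"claw":0},{"tx":0,"ty":0,"tz":0,"ax":0,"ay":0,"az":0,"claw":0},{"tx":0,"ty":0,"tz":0,"ax":0,"ay":0,"az":0,"claw":0}]'
python3 - <<'E'
from h import *
o=r.get_obs();x,y,z=o['tcp_pos']
held(x,y-.0615,.0615,z+.0234)
E
```

```text
clock: 8.1
tcp_pos: [0.479, -0.2223, 0.0542]
tool_rot: [[-1.0, 0.003, 0.0], [0.003, 1.0, 0.0], [-0.0, 0.0, -1.0]]
contact_force: [-1.0, 0.0, -1.7]
width: 0.009
finger_force: 47.2
clock: 8.35
tcp_pos: [0.479, -0.2222, 0.0537]
tool_rot: [[-1.0, 0.003, 0.0], [0.003, 1.0, 0.0], [-0.0, 0.0, -1.0]]
contact_force: [-0.3, 0.8, -0.5]
width: 0.0091
finger_force: 47.4
tilt deg dz/dx,dz/dy [-1.13 -0.24] z 0.0772 rms 0.0008 tcp [ 0.479  -0.2222  0.0537]
[[-180, 78], [-170, 78], [-160, 78], [-150, 78], [-140, 78], [-130, 78], [-120, 77], [-110, 77], [-100, 77], [-90, 77], [-80, 77], [-70, 77], [-60, 77], [-50, 73], [120, 78], [130, 78], [140, 78], [150, 78], [160, 78], [170, 78]]
```

```bash
python3 -m creep '[{"tx":0,"ty":0,"tz":-0.4,"ax":0,"ay":0,"az":0,"claw":0},{"tx":0,"ty":0,"tz":0,"ax":0,"ay":0,"az":0,"claw":0},{"tx":0,"ty":0,"tz":0,"ax":0,"ay":0,"az":0,"claw":0}]'
python3 -m creep '[{"tx":0,"ty":0,"tz":0,"ax":0,"ay":0,"az":0,"claw":9.5},{"tx":0,"ty":0,"tz":0,"ax":0,"ay":0,"az":0,"claw":11},{"tx":0,"ty":0,"tz":0,"ax":0,"ay":0,"az":0,"claw":13},{"tx":0,"ty":0,"tz":0,"ax":0,"ay":0,"az":0,"claw":15},{"tx":0,"ty":0,"tz":0,"ax":0,"ay":0,"az":0,"claw":16},{"tx":0,"ty":0,"tz":0,"ax":0,"ay":0,"az":0,"claw":16}]'
```

```text
clock: 8.65
tcp_pos: [0.4789, -0.2222, 0.0535]
tool_rot: [[-1.0, 0.003, 0.0], [0.003, 1.0, 0.0], [-0.0, 0.0, -1.0]]
contact_force: [-1.3, 2.3, 2.1]
width: 0.0092
finger_force: 47.8
clock: 9.15
tcp_pos: [0.479, -0.2226, 0.0532]
tool_rot: [[-1.0, 0.004, 0.0], [0.004, 1.0, -0.0], [-0.0, -0.0, -1.0]]
contact_force: [-0.0, 1.3, 0.6]
width: 0.0159
finger_force: 0.0
```

```bash
python3 -m creep '[{"tx":0,"ty":0,"tz":5,"ax":0,"ay":0,"az":0,"claw":16},{"tx":0,"ty":0,"tz":10,"ax":0,"ay":0,"az":0,"claw":16},{"tx":0,"ty":0,"tz":15,"ax":0,"ay":0,"az":0,"claw":16},{"tx":0,"ty":0,"tz":25,"ax":0,"ay":0,"az":0,"claw":16},{"tx":0,"ty":0,"tz":30,"ax":0,"ay":0,"az":0,"claw":30},{"tx":0,"ty":0,"tz":30,"ax":0,"ay":0,"az":0,"claw":40},{"tx":0,"ty":30,"tz":20,"ax":0,"ay":0,"az":0,"claw":40},{"tx":0,"ty":30,"tz":0,"ax":0,"ay":0,"az":0,"claw":40}]'
python3 -m creep '[{"tx":-2,"ty":36,"tz":0,"ax":0,"ay":0,"az":0,"claw":40},{"tx":-4,"ty":36,"tz":0,"ax":0,"ay":0,"az":0,"claw":40},{"tx":-4,"ty":36,"tz":0,"ax":0,"ay":0,"az":0,"claw":40},{"tx":-4,"ty":36,"tz":0,"ax":0,"ay":0,"az":0,"claw":40},{"tx":-5,"ty":36,"tz":0,"ax":0,"ay":0,"az":0,"claw":40},{"tx":-5,"ty":36,"tz":0,"ax":0,"ay":0,"az":0,"claw":40},{"tx":-5,"ty":36,"tz":0,"ax":0,"ay":0,"az":0,"claw":40},{"tx":-5,"ty":36,"tz":0,"ax":0,"ay":0,"az":0,"claw":40}]'
python3 - <<'E'
from h import *
rim(.479,-.2837,.0925,'top'); rim(.479,-.2837,.0615,'top',(.07,.086))
rim(.479,-.2837,.0925,'side'); rim(.479,-.2837,.0615,'side',(.072,.086))
E
```

```text
clock: 9.82
tcp_pos: [0.4815, -0.1642, 0.193]
tool_rot: [[-1.0, 0.009, 0.009], [0.009, 1.0, -0.003], [-0.009, -0.003, -1.0]]
contact_force: [0.6, 1.4, -0.2]
width: 0.0398
finger_force: 0.0
clock: 10.48
tcp_pos: [0.4444, 0.1274, 0.1892]
tool_rot: [[-1.0, 0.003, 0.001], [0.003, 1.0, 0.0], [-0.001, 0.0, -1.0]]
contact_force: [0.5, 0.2, -0.6]
width: 0.0397
finger_force: 0.0
top 580 centre [ 0.479  -0.2839  0.0919] tilt deg [-0.2   0.27] rimz 0.0715
tcp [0.4444 0.1274 0.1892]
top 414 centre [ 0.4784 -0.285   0.0611] tilt deg [ 0.21 -0.13] rimz 0.0774
tcp [0.4437 0.1378 0.1898]
side 1303 centre [ 0.4802 -0.2869  0.0918] tilt deg [-0.08 -0.11] rimz 0.0713
tcp [0.4443 0.1339 0.1897]
side 874 centre [ 0.4797 -0.288   0.0611] tilt deg [-0.02 -0.12] rimz 0.0772
tcp [0.4445 0.1297 0.1893]
```

The medium pan is nested, level and within about 1 mm of centre, and the large pan has not moved. Next is the small pan's +y rim at (0.4285, 0.2725).

```bash
python3 -m creep '[{"tx":-4,"ty":35,"tz":0,"ax":0,"ay":0,"az":0,"claw":36},{"tx":-4,"ty":35,"tz":0,"ax":0,"ay":0,"az":0,"claw":36},{"tx":-4,"ty":30,"tz":0,"ax":0,"ay":0,"az":0,"claw":36},{"tx":-4,"ty":25,"tz":0,"ax":0,"ay":0,"az":0,"claw":36},{"tx":0,"ty":17,"tz":0,"ax":0,"ay":0,"az":0,"claw":36},{"tx":0,"ty":0,"tz":0,"ax":0,"ay":0,"az":0,"claw":36},{"tx":0,"ty":0,"tz":0,"ax":0,"ay":0,"az":0,"claw":36},{"tx":0,"ty":0,"tz":0,"ax":0,"ay":0,"az":0,"claw":36}]'
python3 - <<'E'
from h import *
rim(.4285,.2419,.0305,save='pics/w3.png')
E
```

```text
clock: 11.35
tcp_pos: [0.4295, 0.2649, 0.1883]
tool_rot: [[-1.0, 0.007, -0.0], [0.007, 1.0, -0.002], [0.0, -0.002, -1.0]]
contact_force: [0.3, -0.4, -0.4]
width: 0.0359
finger_force: 0.0
wrist 2039 centre [0.427  0.2453 0.0301] tilt deg [-0.1   0.05] rimz 0.0716
tcp [0.4295 0.2649 0.1883]
```

View pics/w3.png

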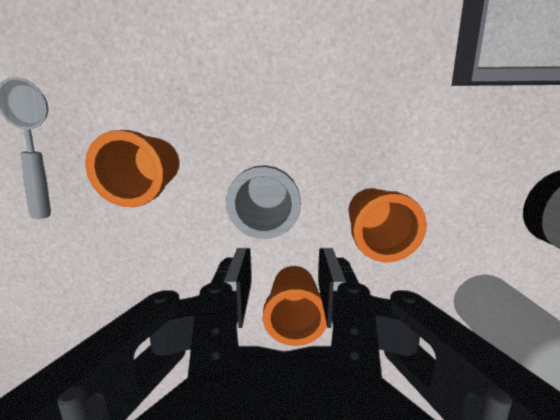

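The wrist view shows the steel small pan at (263,203) with orange cups on each side at (125,168) and (388,227), and the gap around it clears the outer finger.

```bash
python3 -m creep '[{"tx":-2,"ty":5,"tz":-20,"ax":0,"ay":0,"az":0,"claw":32},{"tx":0,"ty":4,"tz":-20,"ax":0,"ay":0,"az":0,"claw":32},{"tx":0,"ty":0,"tz":-20,"ax":0,"ay":0,"az":0,"claw":32},{"tx":0,"ty":0,"tz":-10,"ax":0,"ay":0,"az":0,"claw":32},{"tx":0,"ty":0,"tz":0,"ax":0,"ay":0,"az":0,"claw":32},{"tx":0,"ty":0,"tz":0,"ax":0,"ay":0,"az":0,"claw":32},{"tx":0,"ty":0,"tz":0,"ax":0,"ay":0,"az":0,"claw":32}]'
python3 - <<'E'
from h import *
rim(.4285,.2419,.0305)
E
```

```text
clock: 11.98
tcp_pos: [0.4276, 0.2763, 0.1191]
tool_rot: [[-1.0, 0.005, 0.001], [0.005, 1.0, 0.001], [-0.001, 0.001, -1.0]]
contact_force: [0.2, 0.0, 0.7]
width: 0.032
finger_force: 0.0
wrist 3158 centre [0.4267 0.2455 0.0301] tilt deg [-0.09  0.09] rimz 0.0715
tcp [0.4276 0.2763 0.1191]
```

```bash
python3 -m creep '[{"tx":0,"ty":-1.5,"tz":-15,"ax":0,"ay":0,"az":0,"claw":32},{"tx":0,"ty":0,"tz":-18,"ax":0,"ay":0,"az":0,"claw":32},{"tx":0,"ty":0,"tz":-18,"ax":0,"ay":0,"az":0,"claw":32},{"tx":0,"ty":0,"tz":-14,"ax":0,"ay":0,"az":0,"claw":32},{"tx":0,"ty":0,"tz":-8,"ax":0,"ay":0,"az":0,"claw":32},{"tx":0,"ty":0,"tz":0,"ax":0,"ay":0,"az":0,"claw":32},{"tx":0,"ty":0,"tz":0,"ax":0,"ay":0,"az":0,"claw":32}]'
python3 -m creep '[{"tx":0,"ty":0,"tz":0,"ax":0,"ay":0,"az":0,"claw":22},{"tx":0,"ty":0,"tz":0,"ax":0,"ay":0,"az":0,"claw":16},{"tx":0,"ty":0,"tz":0,"ax":0,"ay":0,"az":0,"claw":13},{"tx":0,"ty":0,"tz":0,"ax":0,"ay":0,"az":0,"claw":10},{"tx":0,"ty":0,"tz":0,"ax":0,"ay":0,"az":0,"claw":0},{"tx":0,"ty":0,"tz":0,"ax":0,"ay":0,"az":0,"claw":0},{"tx":0,"ty":0,"tz":0,"ax":0,"ay":0,"az":0,"claw":0}]' 50
python3 -m creep '[{"tx":0,"ty":0,"tz":5,"ax":0,"ay":0,"az":0,"claw":0},{"tx":0,"ty":0,"tz":10,"ax":0,"ay":0,"az":0,"claw":0},{"tx":0,"ty":0,"tz":20,"ax":0,"ay":0,"az":0,"claw":0},{"tx":0,"ty":0,"tz":25,"ax":0,"ay":0,"az":0,"claw":0},{"tx":0,"ty":0,"tz":25,"ax":0,"ay":0,"az":0,"claw":0},{"tx":0,"ty":0,"tz":20,"ax":0,"ay":0,"az":0,"claw":0},{"tx":0,"ty":0,"tz":10,"ax":0,"ay":0,"az":0,"claw":0},{"tx":0,"ty":0,"tz":0,"ax":0,"ay":0,"az":0,"claw":0}]'
python3 - <<'E'
from h import *
o=r.get_obs();x,y,z=o['tcp_pos']; rim(x,y-.0305,.0305,'wrist',(z+.015,z+.032)); held(x,y-.0305,.0305,z+.0234)
E
```

```text
clock: 12.62
tcp_pos: [0.4272, 0.2753, 0.0458]
tool_rot: [[-1.0, 0.004, 0.001], [0.004, 1.0, 0.0], [-0.001, 0.0, -1.0]]
contact_force: [0.2, 0.0, -0.4]
width: 0.0321
finger_force: 0.0
clock: 13.2
tcp_pos: [0.4275, 0.275, 0.0461]
tool_rot: [[-1.0, 0.004, 0.001], [0.004, 1.0, 0.0], [-0.001, 0.0, -1.0]]
contact_force: [-0.3, -0.4, 5.8]
width: 0.0093
finger_force: 46.0
clock: 13.87
tcp_pos: [0.4281, 0.2761, 0.1632]
tool_rot: [[-1.0, 0.004, 0.004], [0.004, 1.0, 0.003], [-0.004, 0.003, -1.0]]
contact_force: [-0.6, 0.1, -0.4]
width: 0.0099
finger_force: 46.3
wrist 6867 centre [0.4254 0.2479 0.0301] tilt deg [1.13 0.47] rimz 0.1879
tcp [0.4281 0.2761 0.1632]
tilt deg dz/dx,dz/dy [-1.2   3.38] z 0.1876 rms 0.0033 tcp [0.4275 0.2756 0.1618]
[[-180, 187], [-170, 187], [-160, 187], [-150, 187], [-140, 187], [-130, 187], [-120, 187], [-110, 187], [-100, 187], [-90, 187], [-80, 187], [-70, 177], [-40, 187], [40, 187], [50, 187], [120, 199], [130, 187], [140, 187], [150, 187], [160, 187], [170, 187]]
```

The small pan is held level, with its rim 25.5 mm above the TCP. I'll carry it to TCP (0.479, -0.253).

```bash
python3 -m creep '[{"tx":1,"ty":-12,"tz":0,"ax":0,"ay":0,"az":0,"claw":0},{"tx":2,"ty":-24,"tz":0,"ax":0,"ay":0,"az":0,"claw":0},{"tx":3,"ty":-34,"tz":0,"ax":0,"ay":0,"az":0,"claw":0},{"tx":4,"ty":-34,"tz":0,"ax":0,"ay":0,"az":0,"claw":0},{"tx":4,"ty":-34,"tz":0,"ax":0,"ay":0,"az":0,"claw":0},{"tx":4,"ty":-34,"tz":0,"ax":0,"ay":0,"az":0,"claw":0},{"tx":4,"ty":-34,"tz":0,"ax":0,"ay":0,"az":0,"claw":0},{"tx":4,"ty":-34,"tz":0,"ax":0,"ay":0,"az":0,"claw":0}]'
python3 -m creep '[{"tx":4,"ty":-34,"tz":0,"ax":0,"ay":0,"az":0,"claw":0},{"tx":4,"ty":-34,"tz":0,"ax":0,"ay":0,"az":0,"claw":0},{"tx":4,"ty":-34,"tz":0,"ax":0,"ay":0,"az":0,"claw":0},{"tx":3,"ty":-34,"tz":0,"ax":0,"ay":0,"az":0,"claw":0},{"tx":3,"ty":-34,"tz":0,"ax":0,"ay":0,"az":0,"claw":0},{"tx":3,"ty":-34,"tz":0,"ax":0,"ay":0,"az":0,"claw":0},{"tx":2,"ty":-30,"tz":0,"ax":0,"ay":0,"az":0,"claw":0},{"tx":1,"ty":-22,"tz":0,"ax":0,"ay":0,"az":0,"claw":0}]'
python3 -m creep '[{"tx":1,"ty":-20,"tz":0,"ax":0,"ay":0,"az":0,"claw":0},{"tx":0,"ty":-13,"tz":0,"ax":0,"ay":0,"az":0,"claw":0},{"tx":0,"ty":0,"tz":0,"ax":0,"ay":0,"az":0,"claw":0},{"tx":0,"ty":0,"tz":0,"ax":0,"ay":0,"az":0,"claw":0},{"tx":0,"ty":0,"tz":0,"ax":0,"ay":0,"az":0,"claw":0},{"tx":0,"ty":0,"tz":0,"ax":0,"ay":0,"az":0,"claw":0},{"tx":0,"ty":0,"tz":0,"ax":0,"ay":0,"az":0,"claw":0}]'
python3 - <<'E'
from h import *
o=r.get_obs();x,y,z=o['tcp_pos']
for c in('wrist','side','top'):
    rim(x,y-.0305,.0305,c,(z+.020,z+.030)); rim(.479,-.2845,.0615,c,(.074,.083))
E
```

```text
clock: 14.63
tcp_pos: [0.4516, 0.0324, 0.1593]
tool_rot: [[-1.0, 0.004, -0.003], [0.004, 1.0, -0.001], [0.003, -0.001, -1.0]]
contact_force: [0.9, -0.2, -0.3]
width: 0.0094
finger_force: 46.4
clock: 15.3
tcp_pos: [0.4747, -0.2251, 0.1588]
tool_rot: [[-1.0, 0.007, -0.003], [0.007, 1.0, -0.001], [0.003, -0.001, -1.0]]
contact_force: [-0.4, 0.6, 0.1]
width: 0.0089
finger_force: 46.4
clock: 15.88
tcp_pos: [0.4781, -0.2522, 0.1603]
tool_rot: [[-1.0, 0.001, -0.0], [0.001, 1.0, 0.001], [0.0, 0.001, -1.0]]
contact_force: [0.3, 0.4, -1.1]
width: 0.0089
finger_force: 46.4
wrist 6058 centre [ 0.4764 -0.2807  0.0303] tilt deg [0.62 0.22] rimz 0.1858
tcp [ 0.4781 -0.2522  0.1603]
wrist 3408 centre [ 0.4782 -0.2833  0.0608] tilt deg [-0.01  0.02] rimz 0.0778
tcp [ 0.4781 -0.2525  0.1604]
side 400 centre [ 0.4783 -0.2866  0.0305] tilt deg [-0.15  0.55] rimz 0.1854
tcp [ 0.4781 -0.2528  0.1604]
side 671 centre [ 0.4798 -0.2875  0.0612] tilt deg [ 0. -0.] rimz 0.0776
tcp [ 0.4781 -0.2531  0.1604]
top 38 centre [ 0.4794 -0.2857  0.0349] tilt deg [-6.77  4.34] rimz 0.1806
tcp [ 0.478  -0.2533  0.1603]
top 234 centre [ 0.4786 -0.2851  0.0613] tilt deg [0.09 0.42] rimz 0.0781
tcp [ 0.478  -0.2535  0.1603]
```

```bash
python3 -m creep '[{"tx":1.5,"ty":-0.5,"tz":-10,"ax":0,"ay":0,"az":0,"claw":0},{"tx":0,"ty":0,"tz":-15,"ax":0,"ay":0,"az":0,"claw":0},{"tx":0,"ty":0,"tz":-15,"ax":0,"ay":0,"az":0,"claw":0},{"tx":0,"ty":0,"tz":-15,"ax":0,"ay":0,"az":0,"claw":0},{"tx":0,"ty":0,"tz":-15,"ax":0,"ay":0,"az":0,"claw":0},{"tx":0,"ty":0,"tz":-12,"ax":0,"ay":0,"az":0,"claw":0},{"tx":0,"ty":0,"tz":-8,"ax":0,"ay":0,"az":0,"claw":0},{"tx":0,"ty":0,"tz":-4,"ax":0,"ay":0,"az":0,"claw":0}]'
python3 -m creep '[{"tx":0,"ty":0,"tz":0,"ax":0,"ay":0,"az":0,"claw":0},{"tx":0,"ty":0,"tz":0,"ax":0,"ay":0,"az":0,"claw":0},{"tx":0,"ty":0,"tz":0,"ax":0,"ay":0,"az":0,"claw":0},{"tx":0,"ty":0,"tz":0,"ax":0,"ay":0,"az":0,"claw":0}]'
python3 - <<'E'
from h import *
o=r.get_obs();x,y,z=o['tcp_pos']
for c in('wrist','side'):
    rim(x,y-.0305,.0305,c,(z+.020,z+.032))
rim(.479,-.2845,.0615,'side',(.074,.081))
E
```

```text
clock: 16.85
tcp_pos: [0.4788, -0.254, 0.0647]
tool_rot: [[-1.0, 0.003, -0.002], [0.003, 1.0, 0.001], [0.002, 0.001, -1.0]]
contact_force: [0.2, -1.1, -0.5]
width: 0.0092
finger_force: 46.3
clock: 17.18
tcp_pos: [0.4799, -0.2545, 0.0669]
tool_rot: [[-1.0, 0.004, 0.001], [0.004, 1.0, -0.0], [-0.001, -0.0, -1.0]]
contact_force: [-0.3, -0.0, -0.8]
width: 0.009
finger_force: 46.4
wrist 6180 centre [ 0.478  -0.283   0.0303] tilt deg [0.75 0.37] rimz 0.0925
tcp [ 0.4799 -0.2545  0.0669]
side 352 centre [ 0.48   -0.288   0.0306] tilt deg [0.03 0.42] rimz 0.092
tcp [ 0.4798 -0.2546  0.0669]
side 736 centre [ 0.4798 -0.2876  0.0611] tilt deg [-0.09 -0.06] rimz 0.0776
tcp [ 0.4797 -0.2545  0.0668]
```

Centred; about 8 mm left to go.

```bash
python3 -m creep '[{"tx":0,"ty":0,"tz":-2,"ax":0,"ay":0,"az":0,"claw":0},{"tx":0,"ty":0,"tz":-2,"ax":0,"ay":0,"az":0,"claw":0},{"tx":0,"ty":0,"tz":-2,"ax":0,"ay":0,"az":0,"claw":0},{"tx":0,"ty":0,"tz":-1,"ax":0,"ay":0,"az":0,"claw":0},{"tx":0,"ty":0,"tz":0,"ax":0,"ay":0,"az":0,"claw":0},{"tx":0,"ty":0,"tz":0,"ax":0,"ay":0,"az":0,"claw":0},{"tx":0,"ty":0,"tz":0,"ax":0,"ay":0,"az":0,"claw":0}]'
python3 -m creep '[{"tx":0,"ty":0,"tz":-0.7,"ax":0,"ay":0,"az":0,"claw":0},{"tx":0,"ty":0,"tz":0,"ax":0,"ay":0,"az":0,"claw":0},{"tx":0,"ty":0,"tz":0,"ax":0,"ay":0,"az":0,"claw":0}]'
python3 -m creep '[{"tx":0,"ty":0,"tz":-0.5,"ax":0,"ay":0,"az":0,"claw":0},{"tx":0,"ty":0,"tz":0,"ax":0,"ay":0,"az":0,"claw":0},{"tx":0,"ty":0,"tz":0,"ax":0,"ay":0,"az":0,"claw":0}]'
python3 - <<'E'
from h import *
o=r.get_obs();x,y,z=o['tcp_pos']
rim(x,y-.0305,.0305,'wrist',(z+.020,z+.032));rim(x,y-.0305,.0305,'side',(z+.020,z+.032))
E
```

```text
clock: 17.92
tcp_pos: [0.4794, -0.2544, 0.0592]
tool_rot: [[-1.0, 0.003, -0.0], [0.003, 1.0, 0.0], [0.0, 0.0, -1.0]]
contact_force: [-0.3, 0.5, -0.7]
width: 0.0092
finger_force: 46.4
clock: 18.17
tcp_pos: [0.4794, -0.2543, 0.0586]
tool_rot: [[-1.0, 0.003, -0.0], [0.003, 1.0, 0.0], [0.0, 0.0, -1.0]]
contact_force: [0.5, -0.5, -1.3]
width: 0.0091
finger_force: 46.4
clock: 18.42
tcp_pos: [0.4795, -0.2543, 0.0582]
tool_rot: [[-1.0, 0.003, 0.0], [0.003, 1.0, 0.0], [-0.0, 0.0, -1.0]]
contact_force: [0.4, 0.9, 0.5]
width: 0.0092
finger_force: 46.7
wrist 6169 centre [ 0.4777 -0.2827  0.0303] tilt deg [0.64 0.38] rimz 0.0838
tcp [ 0.4795 -0.2543  0.0582]
side 350 centre [ 0.4798 -0.2877  0.0306] tilt deg [-0.    0.41] rimz 0.0833
tcp [ 0.4795 -0.2543  0.0582]
```

The rim is at 84 mm and the force has turned positive, so the pan has touched. I'll release and retreat.

```bash
python3 -m creep '[{"tx":0,"ty":0,"tz":-0.3,"ax":0,"ay":0,"az":0,"claw":0},{"tx":0,"ty":0,"tz":0,"ax":0,"ay":0,"az":0,"claw":0},{"tx":0,"ty":0,"tz":0,"ax":0,"ay":0,"az":0,"claw":9.5},{"tx":0,"ty":0,"tz":0,"ax":0,"ay":0,"az":0,"claw":11},{"tx":0,"ty":0,"tz":0,"ax":0,"ay":0,"az":0,"claw":13},{"tx":0,"ty":0,"tz":0,"ax":0,"ay":0,"az":0,"claw":15},{"tx":0,"ty":0,"tz":0,"ax":0,"ay":0,"az":0,"claw":16},{"tx":0,"ty":0,"tz":0,"ax":0,"ay":0,"az":0,"claw":16}]'
python3 -m creep '[{"tx":0,"ty":0,"tz":5,"ax":0,"ay":0,"az":0,"claw":16},{"tx":0,"ty":0,"tz":10,"ax":0,"ay":0,"az":0,"claw":16},{"tx":0,"ty":0,"tz":15,"ax":0,"ay":0,"az":0,"claw":16},{"tx":0,"ty":0,"tz":25,"ax":0,"ay":0,"az":0,"claw":16},{"tx":0,"ty":0,"tz":30,"ax":0,"ay":0,"az":0,"claw":16},{"tx":0,"ty":0,"tz":30,"ax":0,"ay":0,"az":0,"claw":16},{"tx":0,"ty":30,"tz":20,"ax":0,"ay":0,"az":0,"claw":16},{"tx":0,"ty":30,"tz":0,"ax":0,"ay":0,"az":0,"claw":16}]'
python3 -m creep '[{"tx":0,"ty":35,"tz":0,"ax":0,"ay":0,"az":0,"claw":16},{"tx":0,"ty":35,"tz":0,"ax":0,"ay":0,"az":0,"claw":16},{"tx":0,"ty":35,"tz":0,"ax":0,"ay":0,"az":0,"claw":16},{"tx":0,"ty":35,"tz":0,"ax":0,"ay":0,"az":0,"claw":16},{"tx":0,"ty":30,"tz":0,"ax":0,"ay":0,"az":0,"claw":16},{"tx":0,"ty":20,"tz":0,"ax":0,"ay":0,"az":0,"claw":16},{"tx":0,"ty":0,"tz":0,"ax":0,"ay":0,"az":0,"claw":16},{"tx":0,"ty":0,"tz":0,"ax":0,"ay":0,"az":0,"claw":16}]'
python3 - <<'E'
from h import *
rim(.479,-.284,.0925,'top',(.067,.075)); rim(.479,-.284,.0615,'top',(.073,.082)); rim(.479,-.284,.0305,'top',(.078,.09))
cv2.imwrite('pics/s2.png',cams.camera('side')[0][...,::-1])
E
```

```text
clock: 19.18
tcp_pos: [0.4793, -0.2544, 0.0576]
tool_rot: [[-1.0, 0.004, -0.0], [0.004, 1.0, 0.0], [0.0, 0.0, -1.0]]
contact_force: [-0.4, -0.4, -0.7]
width: 0.0161
finger_force: 0.0
clock: 19.85
tcp_pos: [0.482, -0.1962, 0.1975]
tool_rot: [[-1.0, 0.009, 0.009], [0.009, 1.0, -0.003], [-0.009, -0.003, -1.0]]
contact_force: [1.2, 1.3, -0.3]
width: 0.0163
finger_force: 0.0
clock: 20.52
tcp_pos: [0.4795, -0.0031, 0.1936]
tool_rot: [[-1.0, 0.0, 0.001], [0.0, 1.0, 0.0], [-0.001, 0.0, -1.0]]
contact_force: [-0.3, -1.2, 0.5]
width: 0.0159
finger_force: 0.0
top 299 centre [ 0.4792 -0.2841  0.092 ] tilt deg [-0.12 -0.09] rimz 0.0712
tcp [ 0.4795 -0.0031  0.1936]
top 245 centre [ 0.4788 -0.2856  0.0612] tilt deg [-0.23  0.2 ] rimz 0.0777
tcp [ 0.4794 -0.0048  0.1933]
top 186 centre [ 0.4785 -0.2849  0.0303] tilt deg [-0.25  0.47] rimz 0.0836
tcp [ 0.4793 -0.0056  0.1931]
```

View pics/s2.png

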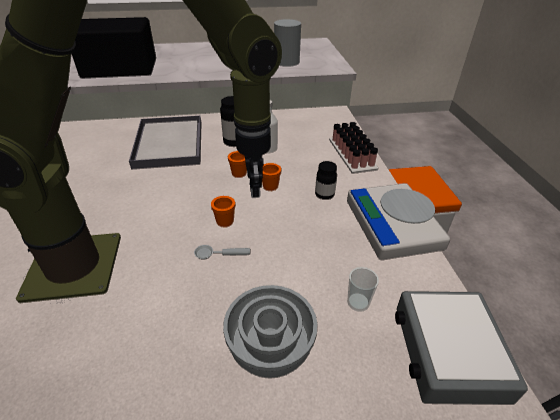

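The side view shows all three pans nested concentrically at (270,325). The bystanders and orange cups are where they were, and the gripper is clear.

```bash
python3 -c "
from cell import r
print(r.job_done())"
```

```text
the job is handed in; nothing more can be done
None
```

The three pans are nested in size order, standing level and within about 2 mm of centre, the large pan and the bystanders look unmoved, and the job was handed in at about 21 s.

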